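# Lock a telescoping bath brush at full length and hold it ready

### The arm

A 6-joint arm with a two-finger parallel gripper is mounted at the origin on the work surface. World frame = base frame: x ahead of the robot, y to its left, z up, the work surface at z = 0. Lengths are in m, angles in rad, forces in N, time in s.
With the tool pointing down it reaches from about 0.325 to 0.775 m from the base axis. Payload 9.3 kg.
Tool frame: the origin (TCP) lies at the very end of the fingers, on their centre line; the grasp point (between the pads) lies manip.hold_point_z behind it (manip.hold_point_z is the distance from the TCP to the grasp point, in m); z points along the fingers, y is the line along which they close (so a half turn about z gives the same grasp; the last joint's range is limited). The gripper opens to 85 mm and grips with 20 to 120 N. Pads are 22 mm wide; open, the fingers measure 114 mm over their backs; the gripper's body (76 mm by 85 mm) begins 54 mm behind the grasp point. The pads swing forward as they close: fully open they stand 13 mm farther back than shut.
Start: joints at [1.193, 0.259, 0.021, 1.334, 0, 1.418], TCP at [0.123, 0.536, 0.231] pointing down, gripper open.
Joint ranges: [-3.04, 3.04], [-0.91, 1.82], [-1.04, 1.36], [-1.92, 1.95], [-1.52, 1.45], [-3.14, 3.14]. Speed limits (rad/s): [2.22, 2.22, 2.79, 3.14, 3.14, 3.14].

### API

Orientations are given as a 3x3 rotation matrix whose columns are the frame's x, y, z axes.
In Python, from rig import manip gives the robot as it stands. The module is installed in compiled form; this text tells all that it offers.
- The arm moves only by the tool jog_arm, never from a script. Its argument "increments" is one flat list of numbers, 4 for each row, row after row: the shift along the tool's x, y, z in units of 40 mm (1.0 is 40 mm), then the turn about the tool's z in units of 5 degrees (1.0 is 5 degrees). In form: [x, y, z, yaw, x, y, z, yaw, ...]. A call has 1 to 8 rows; each row is the pose to reach, as a shift and turn from the pose commanded when the call began, along the tool's axes at that moment; what a row does not reach only later rows make up. A row lasts 1/10 s, in which the tool goes at most 50 mm and 8.59 degrees, less where a joint would pass 70% of its speed; a pose out of reach is approached as far as the arm can. A call with a gripper value outside its range is refused whole. "gripper" is the closure, from 0 (fully open) to 1 (shut), set as the call begins (left out, the last holds). The fingers move at their own pace and stop on an object; "grip_force" is the grip in N (left out, the last holds). Time passes only in rows, so rows that repeat a pose let the fingers close. It gives the time, the measured TCP pose, the force, the opening and the grip force at its end, in the units of the state.
- manip.read_state(): the state, without advancing time (a new reading comes with each control period).
- manip.read_camera(name): name is "side" or "top" or "wrist"; returns the picture (400x640x3 uint8, red, green, blue); there is no depth.
- manip.camera_info(name): a dict with "mtx" (3x3 intrinsics, pixels), "cam_to_world" (4x4, takes a point from camera to world coordinates). Camera axes: x right, y down, z forward; pixel columns grow to the right and rows downward; lengths in m; the calibration is good to about 2 mm. A picture is of the moment at which its call begins: read the wrist's pose just before it. camera_info takes no time and is no camera call; for the wrist camera it gives the pose at the moment of the call.
- manip.close_job(): hands the job in; it is judged then, once.
The state is a dict: "t": time; "joint_pos": joint angles; "joint_velocities": joint speeds; "tau": joint torques, N m; "tcp_pos": TCP position; "tool_rot": TCP orientation; "ft_force": force on the tool from outside, world axes, zero at the start; "torque": the same for the moment, N m; "opening": finger opening in m; "gripper_force": force on a finger pad.
Only numpy, scipy, OpenCV 4.12 (cv2) and the standard library are available. Lean on these libraries where they do the work, as an engineer would, in place of code of your own. Each camera call takes 0.05 s, during which the arm holds its last target. There are 200 camera calls.

### The job

Get the telescoping bath brush ready: squeeze in the spring button on the side of its handle, draw the handle straight back to its second and last stop while the fork of the rest holds the head, and let go so that the button springs out and locks the length. Then take the handle behind the button and lift the brush until all of it is well above its rest, leaving the other toiletries where they are. Finish holding it there in the gripper, still locked at full length with the button out.

Things in the scene. Friction and masses are not known exactly. Their poses are not given: they have to be found in the camera images.
- brush: Telescoping bath brush lying bristles down, about 0.24 kg. x axis from handle to head, z up. Origin at shelf level under the ferrule's rear face; the brush's axis (tube, handle) runs along x 30 mm above it. Behind the ferrule (x < 0) an aluminium tube 14 mm in diameter, with a rib on top up to 11 mm over the axis, slides in and out of the handle.
- button_cap (a point): Middle of the outer face of the black plastic thumb button on the handle's side (brush's +y), 18 mm in diameter, on the height of the axis, 32 mm behind the handle's front end. Untouched it stands 5.5 mm proud. About 8 N across the handle (along -y) push it flush: fingers closing across the handle over the button squeeze it in, then grip the handle. It springs out when let go.
- button (a joint): Travel of the button (m): 0 = out, 0.0055 = fully in, flush. The handle is unlocked from 0.0035 on. If let go between two stops the button stays in, riding on the rib, and pops out by itself at the next stop.
- handle (a joint): How far the handle is drawn out (m): 0 = closed, 0.045 = first stop, 0.090 = second stop and hard end of travel. While the button is out it is locked at each of the three with about 1.5 mm of play. Opens along the brush's -x; friction about 3 N, no return spring.
- handle_front (a point): Front end of the wooden handle, on the axis; moves with the handle. Handle: flat-sided bar 165 mm long, 26 mm wide (y), 30 mm high (z). In the brush's frame it spans x = -14 to -179 mm when closed, -104 to -269 mm at the second stop.
- handle_plain (a point): Point on the axis of the handle, 75 mm behind the handle's front end and 43 mm behind the button's centre: plain flat-sided wood, 26 mm wide, a good place to carry the brush; moves with the handle.
- handle_end (a point): Rear end of the handle, on the axis; moves with the handle.
- ferrule (a point): Rear face of the steel ferrule, on the axis. Ferrule: 25 mm in diameter, 18 mm long (x = 0 to 18 mm).
- head (a point): Middle of the brush head, on the axis. Oval wood 120 mm long (x = 15 to 135 mm), 62 mm wide, 20 mm thick; the bristle tips are 30 mm below this point and stand on the shelf.
- rest: Folded steel brush rest, fixed to the shelf; x axis towards the head, parallel to the brush's. Origin at shelf level under the middle of its fork's far face. Behind the fork a base strip 250 mm long, 70 wide, 3 thick, with a rib 14 mm wide, its top at 15 mm, on which the handle lies; fingers pass on either side of the rib.
- travel_case: Round silicone travel case, closed, 80 mm in diameter, 36 mm high; origin under its centre. Not to be moved.
- perfume_bottle: Square glass perfume bottle 46 x 30 mm, 98 mm high; origin under its centre. Not to be moved.
- hairbrush: Dark wooden hairbrush about 210 mm long, 58 mm wide, 29 mm high, no moving parts; origin under its middle, x axis towards its head. Not to be moved.
- fork_slot (a point): Bottom of the slot in the rest's fork, 21 mm above the shelf. Fork: upright plate 70 mm wide, 5 mm thick, 48 mm high; slot 18 mm wide, open at the top. The tube lies in the slot, free to go straight up. The ferrule stands 4 mm beyond the fork, so pulling the handle back brings the ferrule against it and the fork holds the head back.

How it is judged:
On the way, in this order (a step that is already met when the one before it is completed fails the run):
1. the button is pressed in far enough to unlock while the handle is still closed (value of joint button above 0.0035 m and value of joint handle below 0.006 m), for 0.1 s.
2. the handle is out at the second stop and the button has sprung out again, locking it (value of joint handle above 0.086 m and value of joint button below 0.0015 m), for 0.2 s.
At the end, for the whole second after the job is handed in: The handle is at the second stop (drawn out more than 86 mm of 90) with the button out (in by less than 1.5 mm); the brush is held in the fingers, still, not touching the rest, with the head's middle, the ferrule and the handle's rear end all more than 65 mm above the shelf (all of step 2 and height (world z) of each of head, ferrule, handle_end above 0.065 m and contact force between the fingers and brush above 2 N and contact force between brush and rest below 0.2 N and linear speed of brush below 0.05 m/s); the arm keeps its last pose, push and grip.
It fails at once if a bystander was shifted by more than 20 mm (distance of any of travel_case, perfume_bottle, hairbrush from where it was at the start of the episode above 0.02 m).
It also fails if it takes over 48 s, if anything falls off the work surface, if the arm or the gripper's body presses on something with over 40 N, if the wrist force passes 120 N, or if a joint passes its speed limit or range.

## Working session

There is one attempt and no reset: what is moved stays moved. The work goes in short steps, Python scripts to look and compute and a tool call to move; the robot and the scene stay as the last step left them, time stands still between calls to the robot, and variables do not carry over. Pictures are saved under pics/ and viewed, at most 10 in all, crops included, and the job is handed in when it is done.

Besides the shell and the picture viewer there is one more tool, called after ">>>" as a command line: name --argument value ..., lists and objects as JSON in quotes. jog_arm: Moves the arm, as the interface text tells. Its arguments: {"type":"object","properties":{"increments":{"type":"array","items":{"type":"number"}},"gripper":{"type":"number"},"grip_force":{"type":"number"}},"required":["increments"]}

```bash
mkdir -p pics; python3 - <<'E'
from rig import manip
import cv2,numpy as np
s=manip.read_state();print(s,manip.hold_point_z)
for n in("top","side"):
    cv2.imwrite(f"pics/{n}0.png",manip.read_camera(n)[:,:,::-1]);i=manip.camera_info(n);print(n,i["mtx"],i["cam_to_world"])
E
```

```text
{'t': 0.0, 'joint_pos': array([1.19339182e+00, 2.59165221e-01, 2.07383800e-02, 1.33369111e+00,
       2.65904767e-05, 1.41815499e+00]), 'joint_velocities': array([ 6.46425842e-04,  1.03716199e-03,  8.57155310e-04, -6.14307616e-04,
       -6.82966374e-05,  8.05465664e-05]), 'tau': array([ 2.36497935e-04, -5.55642271e+01,  3.44527602e+01,  1.38183453e-02,
       -1.50626947e-04,  3.07416173e-06]), 'tcp_pos': array([0.12249273, 0.53588953, 0.23067162]), 'tool_rot': array([[-9.74846857e-01,  2.22875174e-01, -5.11749034e-04],
       [ 2.22875645e-01,  9.74846122e-01, -1.21881412e-03],
       [ 2.27233152e-04, -1.30221352e-03, -9.99999126e-01]]), 'ft_force': array([-0.3834395 , -0.89106634,  0.03319245]), 'torque': array([-0.02518512,  0.02667562, -0.02818062]), 'gripper_force': 0.0, 'opening': 0.08552048281906871} 0.0187
top [[459.19152459   0.         320.21364546]
 [  0.         459.19152459 202.84268291]
 [  0.           0.           1.        ]] [[ 0.02819876 -0.98505677  0.16990581  0.46071976]
 [-0.99959641 -0.02720293  0.00818657  0.02105224]
 [-0.0034423  -0.17006808 -0.9854263   0.97122366]
 [ 0.          0.          0.          1.        ]]
side [[492.94644739   0.         317.74812815]
 [  0.         492.94644739 200.73354769]
 [  0.           0.           1.        ]] [[-0.9951896  -0.05108009  0.08359716  0.55102399]
 [-0.09781976  0.47123537 -0.87656632  0.81415005]
 [ 0.00538115 -0.88052714 -0.47396518  0.48466039]
 [ 0.          0.          0.          1.        ]]
```

View pics/top0.png

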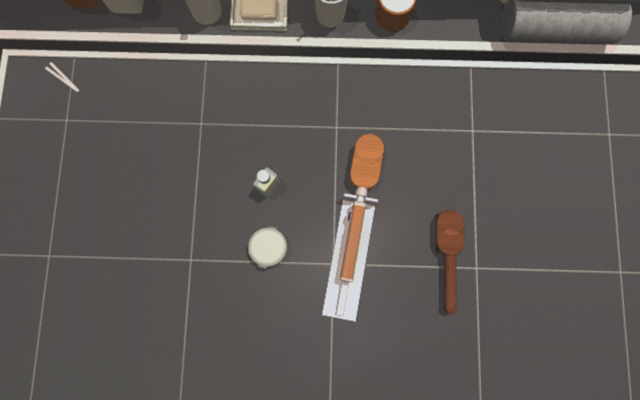

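View pics/side0.png

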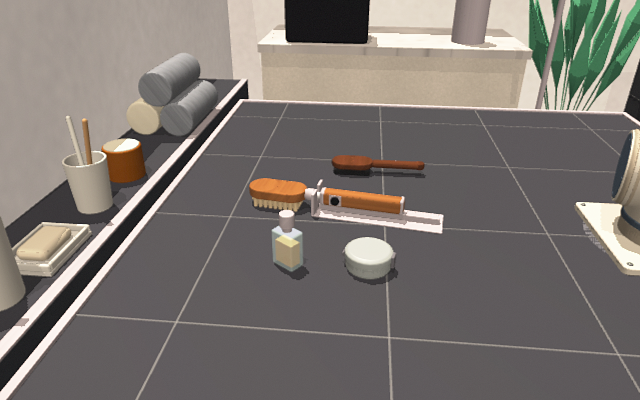

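The top picture shows the brush head at about (367,160), the ferrule at (362,193), and the handle running from (360,205) to (347,281), with the rest under it. The bottle is at (264,182), the case at (267,247) and the hairbrush at (450,260). In the side picture the button is at (335,200), on the +y side.

```bash
cat > h.py <<'E'
from rig import manip
import cv2,numpy as np
def ray(n,u,v,z,info=None):
    i=info or manip.camera_info(n);T=i["cam_to_world"]
    d=T[:3,:3]@np.linalg.solve(i["mtx"],[u,v,1]);o=T[:3,3];return o+d*(z-o[2])/d[2]
def proj(n,p,info=None):
    i=info or manip.camera_info(n);T=i["cam_to_world"]
    q=i["mtx"]@(T[:3,:3].T@(np.array(p)-T[:3,3]));return q[:2]/q[2]
E
python3 - <<'E'
from h import *
im=cv2.imread("pics/top0.png");h=cv2.cvtColor(im,cv2.COLOR_BGR2HSV)
m=((h[...,0]<18)&(h[...,1]>120)&(h[...,2]>110)).astype(np.uint8)
m[:,:330]=0;m[:,400:]=0;m[:110]=0
n,l,st,c=cv2.connectedComponentsWithStats(m)
for k in range(1,n):
    if st[k,4]>100:
        r=cv2.minAreaRect(np.argwhere(l==k)[:,::-1].astype(np.float32));b=cv2.boxPoints(r)
        print(st[k],c[k]);print([ray("top",*q,0.045 if c[k][1]>200 else 0.04)[:2].round(4) for q in b])
for z,q in((0,(327,318)),(0,(356,320)),(.048,(345,196)),(.048,(378,201)),(.03,(362,193))):print(q,ray("top",*q,z).round(4))
print("btn",ray("side",335,200.5,.03).round(4))
a=cv2.resize(im[120:330,310:400],None,fx=2.8,fy=2.8,interpolation=2)
s=cv2.imread("pics/side0.png");b=cv2.resize(s[160:240,240:450],None,fx=2.5,fy=2.5,interpolation=2)
o=np.zeros((590,785,3),np.uint8);o[:a.shape[0],:a.shape[1]]=a[:590];o[:200,256:781]=b;cv2.imwrite("pics/c1.png",o)
E
```

```text
[ 350  134   34   55 1430] [366.68741259 160.83286713]
[array([ 0.6623, -0.026 ]), array([ 0.7772, -0.0462]), array([ 0.7662, -0.1072]), array([ 0.6518, -0.0858])]
[342 206  23  73 758] [352.64775726 241.19920844]
[array([ 0.4727, -0.0159]), array([ 0.6182, -0.0388]), array([ 0.6148, -0.0614]), array([ 0.4695, -0.0379])]
(327, 318) [0.3883 0.0084 0.    ]
(356, 320) [ 0.386  -0.0513  0.    ]
(345, 196) [ 0.6355 -0.0216  0.048 ]
(378, 201) [ 0.627  -0.0891  0.048 ]
(362, 193) [ 0.6462 -0.0577  0.03  ]
btn [ 0.5979 -0.0313  0.03  ]
```

View pics/c1.png

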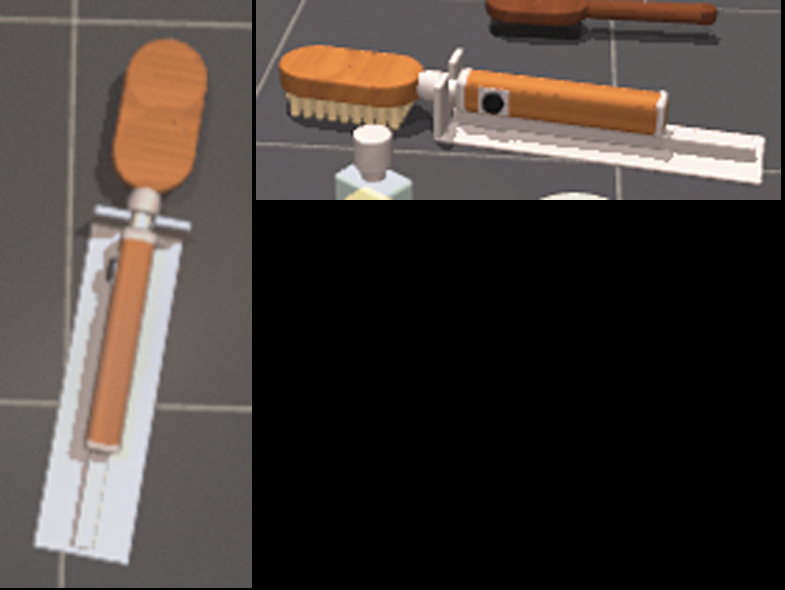

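>>> jog_arm --increments '[-14.76,-11.57,0,-0.76,-14.76,-11.57,0,-0.76,-14.76,-11.57,0,-0.76,-14.76,-11.57,0,-0.76,-14.76,-11.57,0,-0.76,-14.76,-11.57,0,-0.76,-14.76,-11.57,0,-0.76,-14.76,-11.57,0,-0.76]' --gripper 0 --grip_force 20

```text
t: 0.9
tcp_pos: [0.3752, 0.2236, 0.2313]
tool_rot: [[-0.987, 0.158, 0.0], [0.158, 0.987, 0.0], [-0.0, 0.0, -1.0]]
ft_force: [0.8, 1.9, -0.1]
opening: 0.0851
gripper_force: 0.0
```

>>> jog_arm --increments '[-6.49,-5.81,0,0,-6.49,-5.81,0,0,-6.49,-5.81,0,0,-6.49,-5.81,0,0,-6.49,-5.81,0,0,-6.49,-5.81,0,0,-6.49,-5.81,2,0,-6.49,-5.81,2,0]'

```text
t: 1.7
tcp_pos: [0.5953, -0.0471, 0.1498]
tool_rot: [[-0.987, 0.159, 0.001], [0.159, 0.987, -0.0], [-0.001, -0.0, -1.0]]
ft_force: [0.5, -0.4, -1.3]
opening: 0.0855
gripper_force: 0.0
```

```bash
python3 - <<'E'
from h import *
s=manip.read_state();print(s["tcp_pos"],s["tool_rot"].round(3))
i=manip.camera_info("wrist");im=manip.read_camera("wrist");cv2.imwrite("pics/w1.png",im[:,:,::-1]);print(i)
ang=np.radians(-9.1);ex=np.array([np.cos(ang),np.sin(ang),0]);ey=np.array([-ex[1],ex[0],0]);o=np.array([.6405,-.0543,0])
f=lambda x,y,z:(o+x*ex+y*ey+[0,0,z])
for n,p in dict(ferr=f(0,0,.03),ftop=f(-.014,0,.045),fl=f(-.014,.013,.045),fr=f(-.014,-.013,.045),cap=f(-.046,.0185,.03),endl=f(-.179,.013,.045),endr=f(-.179,-.013,.045)).items():print(n,proj("wrist",p,i).round(1))
E
```

```text
[ 0.59529151 -0.04705633  0.14976346] [[-0.987  0.159  0.001]
 [ 0.159  0.987 -0.   ]
 [-0.001 -0.    -1.   ]]
{'mtx': array([[289.95992314,   0.        , 314.65665135],
       [  0.        , 289.95992314, 194.90120601],
       [  0.        ,   0.        ,   1.        ]]), 'cam_to_world': array([[ 1.59365044e-01,  9.43793669e-01,  2.89579512e-01,
         5.22517996e-01],
       [ 9.87219719e-01, -1.52384612e-01, -4.66493000e-02,
        -3.56903292e-02],
       [ 1.00147679e-04,  2.93312872e-01, -9.56016500e-01,
         2.92238349e-01],
       [ 0.00000000e+00,  0.00000000e+00,  0.00000000e+00,
         1.00000000e+00]])}
ferr [315.1 232.7]
ftop [315.1 225.6]
fl [329.2 225.6]
fr [301.  225.6]
cap [334.7 187.7]
endl [332.1  23.4]
endr [297.7  23.4]
```

View pics/w1.png

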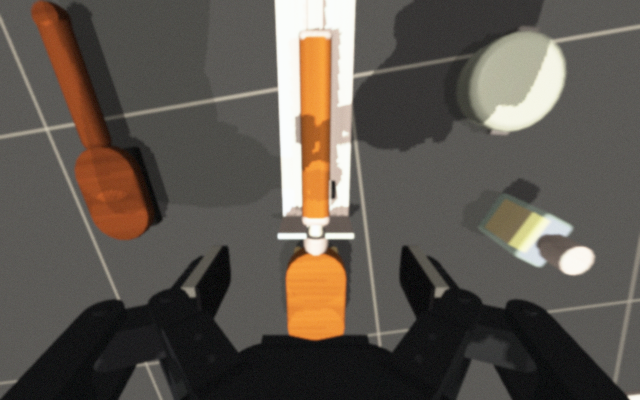

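>>> jog_arm --increments '[-0.03,0,1,0,-0.03,0,2,0,-0.03,0,2.8,0,-0.03,0,3.3,0,-0.03,0,3.5,0,-0.03,0,3.5,0]'

```text
t: 2.35
tcp_pos: [0.5947, -0.045, 0.0105]
tool_rot: [[-0.987, 0.158, -0.002], [0.158, 0.987, 0.0], [0.002, 0.0, -1.0]]
ft_force: [-0.6, 0.6, 0.6]
opening: 0.0853
gripper_force: 0.0
```

>>> jog_arm --increments '[0,0,0,0,0,0,0,0,0,0,0,0,0,0,0,0,0,0,0,0,0,0,0,0,0,0,0,0,0,0,0,0]' --gripper 1 --grip_force 40

```text
t: 3.15
tcp_pos: [0.5959, -0.0457, 0.0124]
tool_rot: [[-0.987, 0.158, 0.002], [0.158, 0.987, -0.001], [-0.002, -0.001, -1.0]]
ft_force: [-1.3, -0.6, 7.0]
opening: 0.0254
gripper_force: 40.5
```

>>> jog_arm --increments '[0.2,0,-0.03,0,0.5,0,-0.03,0,0.8,0,-0.03,0,1.1,0,-0.03,0,1.4,0,-0.03,0,1.7,0,-0.03,0,2.0,0,-0.03,0,2.15,0,-0.03,0]'

```text
t: 3.95
tcp_pos: [0.509, -0.0313, 0.0125]
tool_rot: [[-0.987, 0.158, -0.001], [0.158, 0.987, 0.0], [0.001, 0.0, -1.0]]
ft_force: [3.3, -0.7, -2.0]
opening: 0.0258
gripper_force: 39.8
```

>>> jog_arm --increments '[0.08,0,0,0,0.13,0,0,0,0.18,0,0,0,0.18,0,0,0]'

```text
t: 4.35
tcp_pos: [0.5032, -0.0304, 0.0124]
tool_rot: [[-0.987, 0.158, -0.0], [0.158, 0.987, 0.0], [0.0, 0.0, -1.0]]
ft_force: [0.7, -0.3, -0.1]
opening: 0.0256
gripper_force: 39.9
```

```bash
python3 - <<'E'
from h import *
s=manip.read_state();print(s["tcp_pos"],s["ft_force"],s["opening"])
a=manip.read_camera("side")[150:250,230:450,::-1];b=manip.read_camera("top")[120:330,270:460,::-1]
a=cv2.resize(a,None,fx=2,fy=2,interpolation=2);b=cv2.resize(b,None,fx=1.8,fy=1.8,interpolation=2)
o=np.zeros((400,790,3),np.uint8);o[:200,:440]=a;o[:378,445:445+342]=b;cv2.imwrite("pics/c2.png",o)
E
```

```text
[ 0.50315306 -0.03043741  0.01240677] [ 0.67383932 -0.25642839 -0.05861355] 0.02557141657009124
```

View pics/c2.png

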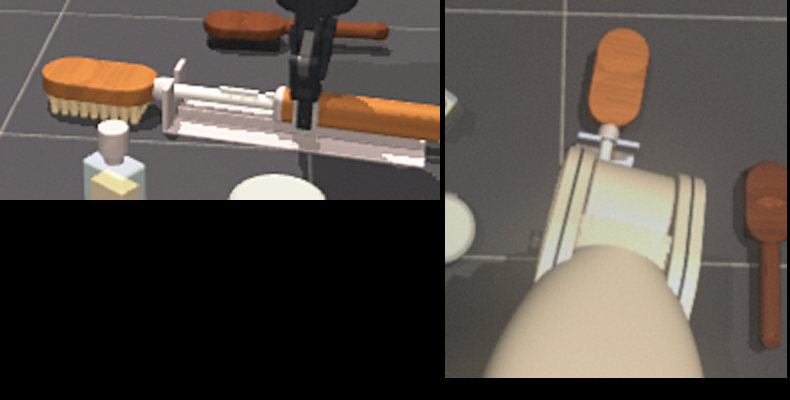

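The side picture shows the handle drawn out, with the fingers on the button. The ferrule had 4 mm of slack to the fork, so I'll pull until it meets resistance.

>>> jog_arm --increments '[0.03,0,0,0,0.06,0,0,0,0.1,0,0,0,0.1,0,0,0]'

```text
t: 4.85
tcp_pos: [0.5028, -0.0305, 0.0131]
tool_rot: [[-0.987, 0.158, 0.006], [0.158, 0.987, -0.001], [-0.006, 0.0, -1.0]]
ft_force: [15.0, -2.3, -7.1]
opening: 0.0253
gripper_force: 40.0
```

>>> jog_arm --increments '[0,0,0,0,0,0,0,0,0,0,0,0,0,0,0,0,0,0,0,0,0,0,0,0]' --gripper 0

```text
t: 5.45
tcp_pos: [0.4992, -0.0298, 0.0124]
tool_rot: [[-0.987, 0.158, -0.0], [0.158, 0.987, 0.0], [0.0, 0.0, -1.0]]
ft_force: [-0.3, -0.9, -0.6]
opening: 0.0857
gripper_force: 0.0
```

>>> jog_arm --increments '[0,0,-1,0,0,0,-2,0,0,0,-3,0,0,0,-3.5,0,0,0,-3.5,0]'

```text
t: 5.95
tcp_pos: [0.5007, -0.0302, 0.1555]
tool_rot: [[-0.987, 0.158, 0.005], [0.158, 0.987, -0.001], [-0.005, -0.0, -1.0]]
ft_force: [-0.0, -0.4, -0.1]
opening: 0.0855
gripper_force: 0.0
```

```bash
python3 - <<'E'
from h import *
s=manip.read_state();print(s["tcp_pos"],s["ft_force"],s["opening"])
a=manip.read_camera("side")[150:250,230:450,::-1];b=manip.read_camera("wrist")[:,:,::-1]
a=cv2.resize(a,None,fx=2.5,fy=2.5,interpolation=2)
b=cv2.resize(b[:320,200:440],None,fx=1,fy=1)
o=np.zeros((330,800,3),np.uint8);o[:250,:550]=a;o[:320,555:795]=b;cv2.imwrite("pics/c3.png",o)
E
```

```text
[ 0.50074195 -0.03018229  0.15554177] [-0.04813112 -0.42533556 -0.08622935] 0.08551024848363216
```

View pics/c3.png

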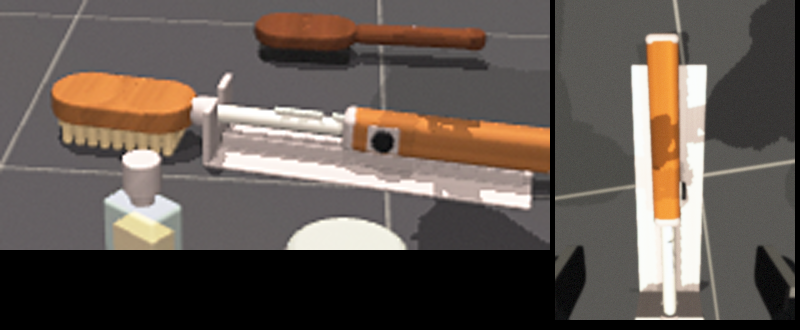

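The side picture shows the black button out and the tube extended. In the wrist picture the button is at about (328,190) and stands proud. Next I'll regrip about 34 mm behind it, because the head makes the front heavy, and use a firm grip.

>>> jog_arm --increments '[0.82,0,0,0,0.82,0,1,0,0.82,0,2,0,0.82,0,2.8,0,0.82,0,3.3,0,0.82,0,3.5,0,0.82,0,3.5,0]'

```text
t: 6.75
tcp_pos: [0.4658, -0.0245, 0.011]
tool_rot: [[-0.987, 0.158, -0.003], [0.158, 0.987, 0.001], [0.003, 0.0, -1.0]]
ft_force: [0.1, -0.6, 0.7]
opening: 0.0855
gripper_force: 0.0
```

>>> jog_arm --increments '[0,0,0,0,0,0,0,0,0,0,0,0,0,0,0,0,0,0,0,0,0,0,0,0,0,0,0,0,0,0,0,0]' --gripper 1 --grip_force 110

```text
t: 7.55
tcp_pos: [0.4674, -0.0249, 0.0134]
tool_rot: [[-0.987, 0.158, 0.002], [0.158, 0.987, -0.001], [-0.002, -0.0, -1.0]]
ft_force: [-1.2, -0.1, 8.6]
opening: 0.0249
gripper_force: 108.3
```

```bash
python3 - <<'E'
from h import *
s=manip.read_state();print(s["tcp_pos"],s["ft_force"],s["opening"])
a=manip.read_camera("side")[140:260,230:490,::-1]
cv2.imwrite("pics/c4.png",cv2.resize(a,None,fx=3,fy=3,interpolation=2))
E
```

```text
[ 0.46742536 -0.02487435  0.01341578] [-1.18444916 -0.09074307  8.59223697] 0.02487848594862391
```

View pics/c4.png

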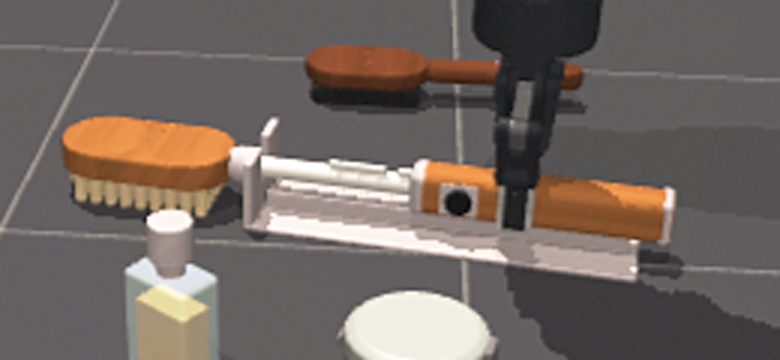

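The fingers hold the handle about 35 mm behind the button at (458,201), clear of it, so I'll lift slowly.

>>> jog_arm --increments '[-0.04,0,0,0,-0.04,0,-0.15,0,-0.04,0,-0.35,0,-0.04,0,-0.6,0,-0.04,0,-0.9,0,-0.04,0,-1.2,0,-0.04,0,-1.5,0,-0.04,0,-1.8,0]'

```text
t: 8.4
tcp_pos: [0.4686, -0.025, 0.0856]
tool_rot: [[-0.987, 0.158, 0.0], [0.158, 0.987, -0.0], [-0.0, -0.0, -1.0]]
ft_force: [0.4, -0.6, -2.3]
opening: 0.0245
gripper_force: 107.9
```

>>> jog_arm --increments '[0,0,-0.3,0,0,0,-0.6,0,0,0,-0.9,0,0,0,-1.1,0,0,0,-1.2,0,0,0,-1.2,0,0,0,-1.2,0,0,0,-1.2,0]'

```text
t: 9.2
tcp_pos: [0.4683, -0.0249, 0.132]
tool_rot: [[-0.987, 0.158, -0.001], [0.158, 0.987, 0.0], [0.001, 0.0, -1.0]]
ft_force: [0.5, -0.0, -3.1]
opening: 0.0244
gripper_force: 107.9
```

```bash
python3 - <<'E'
from h import *
s=manip.read_state();print(s["tcp_pos"],s["ft_force"],s["opening"],s["gripper_force"])
a=manip.read_camera("side")[90:260,210:490,::-1]
cv2.imwrite("pics/c5.png",cv2.resize(a,None,fx=2.8,fy=2.8,interpolation=2))
E
```

```text
[ 0.4682544  -0.02490484  0.13199252] [ 0.5147027  -0.01064999 -3.10212551] 0.02439302800487058 107.88196921348572
```

View pics/c5.png

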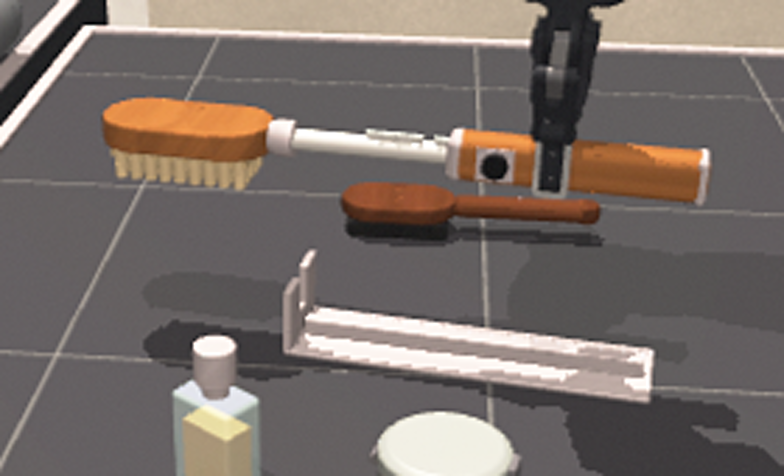

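The brush hangs level at about 150 mm, well clear of the rest, with the button out at (494,165) and the tube fully extended.

```bash
python3 -c "
from rig import manip
print(manip.close_job())"
```

```text
the job is handed in; nothing more can be done
None
```

I handed the job in with the brush drawn out to its hard stop, the button out, and the gripper holding it level about 150 mm above the shelf; the other toiletries were not touched. The hand-in returned no verdict.

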